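Sort tested detector modules and show the doubtful one to the inspection camera

ROBOT

A 6-joint arm with a two-finger parallel gripper is mounted at the origin on a cart in front of the work surface, level with it; the furniture and walls round the work are solid. World frame = base frame: x ahead of the robot, y to its left, z up, the work surface at z = 0. Lengths are in m, angles in rad, forces in N, time in s.
With the tool pointing down it reaches from about 0.35 to 0.725 m from the base axis. Payload 4.3 kg.
Tool frame: the origin (TCP) lies at the very end of the fingers, on their centre line; the grasp point (between the pads) lies 19 mm behind it; z points along the fingers, y is the line along which they close (so a half turn about z gives the same grasp; the last joint's range is limited). The gripper opens to 85 mm and grips with 20 to 120 N. Pads are 22 mm wide; open, the fingers measure 114 mm over their backs; the gripper's body (76 mm by 85 mm) begins 54 mm behind the grasp point. The pads swing forward as they close: fully open they stand 13 mm farther back than shut.
Start: joints at [-1.304, 0.377, 0.081, 1.274, 0, 1.46], TCP at [0.212, -0.535, 0.231] pointing down, gripper open.
Joint ranges: [-2.72, 2.72], [-0.84, 1.66], [-1.02, 1.22], [-1.77, 2.12], [-1.37, 1.28], [-3.14, 3.14]. Speed limits (rad/s): [2.57, 2.57, 3.14, 3.14, 3.14, 3.14].

INTERFACE

Orientations are given as a rotation vector (axis times angle).
In Python, from rig import r gives the robot as it stands.
- The arm moves only by the shell command python3 -m pendant 'ROWS' [OPENING] [FORCE]. ROWS is JSON, a list of rows, each a list of 4 numbers: the shift along the tool's x, y, z in cm, then the turn about the tool's z in degrees. In form: [[dx, dy, dz, yaw], ...]. A call has 1 to 5 rows; each row is the pose to reach, as a shift and turn from the pose commanded when the call began, along the tool's axes at that moment; what a row does not reach only later rows make up. A row lasts 1/12 s, in which the tool goes at most 41.7 mm and 7.16 degrees, less where a joint would pass 70% of its speed; a pose out of reach is approached as far as the arm can. A call with a gripper value outside its range is refused whole. OPENING is the closure, from 0 (fully open) to 1 (shut), set as the call begins (- or left out, the last holds). The fingers move at their own pace and stop on an object; FORCE is the grip in N (left out, the last holds). Time passes only in rows, so rows that repeat a pose let the fingers close. It gives the time, the measured TCP pose, the force, the opening and the grip force at its end, in the units of the state.
- r.sense(): the state, without advancing time (a new reading comes with each control period).
- r.get_image(name): name is "side" or "top" or "wrist"; returns a dict with "pixels" (480x640x3 uint8, red, green, blue), "mtx" (3x3 intrinsics, pixels), "position" and "rotation" of the camera in the world. Camera axes: x right, y down, z forward; pixel columns grow to the right and rows downward; lengths in m; the calibration is good to about 2 mm. A picture is of the moment at which its call begins. There is no depth.
- r.hand_in(): hands the job in; it is judged then, once.
Trained networks look in the newest picture that a camera, given by its name, has taken for a name from the list of things; names that differ only in an ending like _2 or _b are one class to them, and where a whole thing is asked for, a point or a joint stands for the part that bears it (a point fixed in the world has none). Each returns a list of dicts, best first, with "p" (0 to 1); they miss things now and then, are a little off and sometimes report something else, mostly with a low value. They report only what shows in the picture. A call takes as long as a camera call.
- r.masks_of(camera, target): "mask" (480x640 bool, what is visible of it) and "bbox" ([left, top, right, bottom] in pixels, round what is visible of it).
The state is a dict: "time": time; "q": joint angles; "qd": joint speeds; "joint_torque": joint torques, N m; "position": TCP position; "eef_rot": TCP orientation; "ft_force": force on the tool from outside, world axes, zero at the start; "torque": the same for the moment, N m; "gripper_width": opening from 0.0 (shut) to 1.0 (fully open); "finger_force": force on a finger pad.
Only numpy, scipy, OpenCV 4.12 (cv2) and the standard library are available. Lean on these libraries where they do the work, as an engineer would, in place of code of your own. Each camera call takes 0.05 s, during which the arm holds its last target. There are 200 camera calls.

TASK

Three detector modules have come off test, each with a coloured tag on top: seat the green-tagged one fully down in the green-rimmed pass nest and the red-tagged one fully down in the red-rimmed reject nest, lowering them rather than dropping them, and let go of both. Then pick up the yellow-tagged one and present it to the inspection camera: held still and upright in the air, its round window squarely facing the lens, centred at the height of the lens above the cross on the camera's base, so that the middle of the module is 11 cm in front of the lens. The program finishes while the gripper is still holding it there; do not touch the camera, and leave the jar, the tape roll and the hex key set where they are.

Things in the scene. Friction and masses are not known exactly. Their poses are not given: they have to be found in the camera images.
- green_module_center (a point): centre (half-way up) of the green-tagged module: grey housing 44 x 30 x 50 mm (x, y, z), about 0.08 to 0.17 kg, with a 30 x 20 mm green tag on top, a round black window in a brass ring on its +x face and a black connector on its -x face. It stands on a 2 mm blue mat. z is up, x points out of the window. Grip it across its 30 mm width (along y)
- red_module_center (a point): centre (half-way up) of the red-tagged module: grey housing 44 x 30 x 50 mm (x, y, z), about 0.08 to 0.17 kg, with a 30 x 20 mm red tag on top, a round black window in a brass ring on its +x face and a black connector on its -x face. It stands on a 2 mm blue mat. z is up, x points out of the window. Grip it across its 30 mm width (along y)
- yellow_module_center (a point): centre (half-way up) of the yellow-tagged module: grey housing 44 x 30 x 50 mm (x, y, z), about 0.08 to 0.17 kg, with a 30 x 20 mm yellow tag on top, a round black window in a brass ring on its +x face and a black connector on its -x face. It stands on a 2 mm blue mat. z is up, x points out of the window. Grip it across its 30 mm width (along y)
- green_module: the green-tagged module itself; origin at the centre of its underside, 25 mm below its centre
- red_module: the red-tagged module itself; origin at the centre of its underside, 25 mm below its centre
- yellow_module: the yellow-tagged module itself; origin at the centre of its underside, 25 mm below its centre
- yellow_module_window (a point): middle of the round window of the yellow-tagged module, 22 mm from its centre along its own +x
- pass_nest_seat (a point): middle of the socket floor of the pass nest: an aluminium block 74 x 60 x 14 mm with a green rim on top, fixed to the worktop. Its socket is 50 (x) x 36 (y) mm, 9 mm deep, with a 3 mm chamfer; floor 5 mm above the worktop. x runs along the long side, z up; a seated module's centre is 25 mm above this point, either way round
- reject_nest_seat (a point): middle of the socket floor of the reject nest: an aluminium block 74 x 60 x 14 mm with a red rim on top, fixed to the worktop. Its socket is 50 (x) x 36 (y) mm, 9 mm deep, with a 3 mm chamfer; floor 5 mm above the worktop. x runs along the long side, z up; a seated module's centre is 25 mm above this point, either way round
- camera: inspection camera on its stand, fixed: 70 x 70 mm dark base, and a 44 mm wide, 4 mm thick grey tongue that runs forward to 165 mm from the origin with a black cross 150 mm from it. Origin at the middle of the base, on the worktop; it looks along its own -x, level. A post, 16 mm thick and 263 mm tall, stands behind the head (25 mm along +x)
- lens (a point): middle of the front of the lens, on the black camera head (50 x 44 x 44 mm, white light ring); its height differs from run to run, 0.17 to 0.23 m above the worktop. The head reaches 22 mm above, below and to either side of this point, and everything of the head lies behind it
- focus (a point): the viewing place in the air: 110 mm straight in front of the lens at its height, above the cross. Axes as the camera's: x points towards the lens, so a rightly presented module has its centre here and its x along this x
- screw_jar: bystander: white plastic jar with red lid, 43 mm diameter, 51 mm tall; origin under its middle
- tape_roll: bystander: yellow roll of masking tape lying flat, 62 mm diameter, 19 mm tall; origin under its middle
- hex_key_set: bystander: orange holder with black hex keys, 85 x 33 x 28 mm; origin under its middle

How it is judged:
On the way:
1. the green-tagged module sits in the pass nest and the red-tagged one in the reject nest, both released (horizontal distance between green_module_center and pass_nest_seat below 0.006 m and z of green_module_center in the frame of pass_nest_seat between 0.02 and 0.028 m and angle between each of green_module_center, red_module_center's own z axis and vertical below 0.07 rad and angle between the x axis of green_module_center and the x axis of pass_nest_seat, either way round below 0.2 rad and contact force between each of green_module, red_module and the fingers below 0.05 N and horizontal distance between red_module_center and reject_nest_seat below 0.006 m and z of red_module_center in the frame of reject_nest_seat between 0.02 and 0.028 m and angle between the x axis of red_module_center and the x axis of reject_nest_seat, either way round below 0.2 rad), for 0.2 s.
At the end, for the whole second after the job is handed in: Green module in the pass nest, red in the reject nest: within 6 mm, on the floor to 3 mm, upright, in line to 11 degrees, released. Yellow module held still by the fingers alone, centre within 15 mm of the viewing place, upright to 8 degrees, window facing the lens and square to 8 degrees (all of step 1 and distance between yellow_module_center and focus below 0.015 m and angle between yellow_module_center's own z axis and vertical below 0.14 rad and angle between the x axis of yellow_module_center and the x axis of focus, either way round below 0.15 rad and distance between yellow_module_window and lens below 0.11 m and contact force between yellow_module and the fingers above 1 N and contact force between yellow_module and camera below 0.05 N and linear speed of yellow_module below 0.02 m/s and angular speed of yellow_module below 0.15 rad/s); the arm keeps its last pose, push and grip.
It fails at once if a module is dropped or thrown (faster than 0.5 m/s out of the fingers) ((contact force between green_module and the fingers below 0.05 N and linear speed of green_module above 0.5 m/s) or (contact force between red_module and the fingers below 0.05 N and linear speed of red_module above 0.5 m/s) or (contact force between yellow_module and the fingers below 0.05 N and linear speed of yellow_module above 0.5 m/s)).
It fails at once if the camera is touched (contact force between camera and anything else above 1 N).
It fails at once if the jar, tape roll or hex key set is moved more than 25 mm (distance of any of screw_jar, tape_roll, hex_key_set from where it was at the start of the episode above 0.025 m).
It also fails if it takes over 59 s, if anything falls off the work surface, if the arm or the gripper's body presses on something with over 40 N, if the wrist force passes 120 N, or if a joint passes its speed limit or range.

## Working session

There is one attempt and no reset: what is moved stays moved. The work goes in short steps, Python scripts to look and compute and a shell command to move; the robot and the scene stay as the last step left them, time stands still between calls to the robot, and variables do not carry over. Pictures are saved under pics/ and viewed, at most 10 in all, crops included, and the job is handed in when it is done.

```bash
mkdir -p pics; ls
cat > h.py <<'E'
import numpy as np, cv2
from rig import r
from scipy.spatial.transform import Rotation as R
def rot(a):
    a=np.array(a,float); return a if a.shape==(3,3) else R.from_rotvec(a).as_matrix()
def ray(im,uv):
    d=rot(im["rotation"])@np.linalg.inv(im["mtx"])@np.array([uv[0],uv[1],1.]); return np.array(im["position"]),d
def onz(im,uv,z):
    p,d=ray(im,uv); return p+d*(z-p[2])/d[2]
def proj(im,P):
    c=rot(im["rotation"]).T@(np.array(P)-im["position"]); c=np.array(im["mtx"])@c; return c[:2]/c[2]
def save(im,n): cv2.imwrite("pics/"+n+".png",im["pixels"][:,:,::-1])
E
python3 - <<'E'
from h import *
for c in("top","side"):
    im=r.get_image(c); save(im,c+"0"); print(c,im["position"],rot(im["rotation"]).round(3).tolist())
    for t in("green_module","red_module","yellow_module","pass_nest_seat","reject_nest_seat","camera","lens","screw_jar","tape_roll","hex_key_set"):
        for m in r.masks_of(c,t)[:2]:
            ys,xs=np.nonzero(m["mask"]);print(t,round(m["p"],2),m["bbox"],xs.mean().round(1),ys.mean().round(1),onz(im,(xs.mean(),ys.mean()),0.03).round(3))
print(r.sense())
E
```

```text
pics
top [ 0.44674518 -0.13096486  1.57791131] [[0.015, -0.993, 0.117], [-1.0, -0.016, -0.006], [0.008, -0.117, -0.993]]
green_module 0.74 [226.4, 288.3, 246.2, 307.3] 236.6 296.1 [0.472 0.074 0.03 ]
green_module 0.64 [278.2, 286.9, 295.5, 302.3] 285.4 290.5 [ 0.488 -0.051  0.03 ]
red_module 0.77 [321.3, 280.1, 337.4, 300.9] 329.6 289.2 [ 0.494 -0.165  0.03 ]
yellow_module 0.54 [280.9, 281.5, 293.6, 301.2] 285.6 290.1 [ 0.489 -0.051  0.03 ]
pass_nest_seat 0.97 [392.9, 266.1, 416.3, 297.8] 406.0 282.0 [ 0.515 -0.362  0.03 ]
pass_nest_seat 0.38 [255.0, 153.5, 276.5, 189.0] 264.1 172.5 [0.798 0.012 0.03 ]
reject_nest_seat 0.88 [362.3, 290.7, 392.6, 325.3] 373.0 308.7 [ 0.445 -0.277  0.03 ]
reject_nest_seat 0.5 [228.1, 283.9, 245.2, 307.2] 236.7 296.2 [0.472 0.074 0.03 ]
camera 0.88 [247.2, 152.4, 287.2, 247.9] 264.7 196.5 [0.733 0.009 0.03 ]
camera 0.52 [228.5, 287.6, 243.2, 306.3] 236.6 296.1 [0.472 0.074 0.03 ]
lens 0.94 [255.2, 157.5, 276.9, 188.7] 264.2 172.6 [0.797 0.012 0.03 ]
lens 0.4 [278.6, 286.9, 295.8, 302.2] 285.9 291.3 [ 0.486 -0.052  0.03 ]
screw_jar 0.55 [186.0, 271.3, 19
[... 1311 characters left out ...]
378.1 [0.439 0.193 0.03 ]
{'time': 1.1, 'q': array([-1.30428386e+00,  3.77303448e-01,  8.10020053e-02,  1.27439887e+00,
        4.13871862e-05,  1.46049874e+00]), 'qd': array([-0.00027642, -0.00039706, -0.00044494,  0.00067343,  0.00205647,
        0.00025262]), 'joint_torque': array([ 1.25480010e-04, -4.63527668e+01,  2.70161730e+01,  2.11979218e-04,
       -1.86612160e-04, -9.49845685e-06]), 'position': array([ 0.21160416, -0.53469035,  0.23132817]), 'eef_rot': array([3.08590884e+00, 5.88379068e-01, 7.65781937e-05]), 'ft_force': array([ 0.65215591,  0.10315587, -0.26273636]), 'torque': array([-0.01923703,  0.01000895,  0.0158648 ]), 'finger_force': 0.0, 'gripper_width': 1.0039376364821464}
```

Run:
```python
import cv2
a=cv2.imread("pics/top0.png")[140:340,170:470]; cv2.imwrite("pics/topc.png",cv2.resize(a,(798,532),interpolation=cv2.INTER_CUBIC))
a=cv2.imread("pics/side0.png")[170:400,205:425]; cv2.imwrite("pics/sidec.png",cv2.resize(a,(572,598),interpolation=cv2.INTER_CUBIC))
```

```text
(no output)
```

View pics/topc.png

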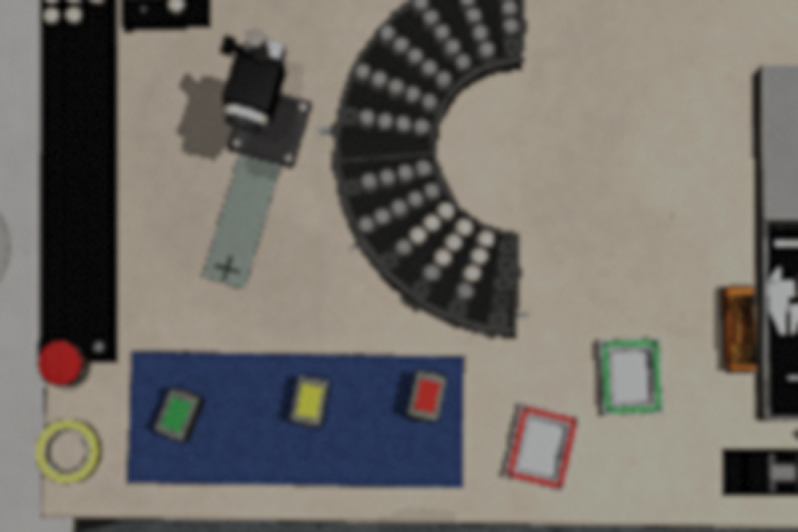

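View pics/sidec.png

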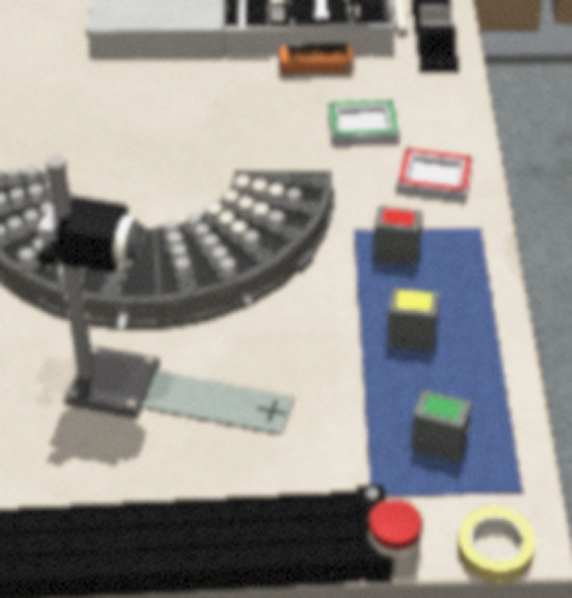

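```bash
cat >> h.py <<'E'
H={"green":((40,85),),"red":((0,8),(172,180)),"yellow":((22,36),)}
def tag(im,col,box,z,smin=110,vmin=60,amin=0):
    "centre & long-side directions of a coloured blob within pixel box, at height z"
    hsv=cv2.cvtColor(np.ascontiguousarray(im["pixels"]),cv2.COLOR_RGB2HSV); x0,y0,x1,y1=[int(v) for v in box]
    m=np.zeros(hsv.shape[:2],np.uint8)
    for a,b in H[col]: m|=cv2.inRange(hsv,(a,smin,vmin),(b,255,255))
    k=np.zeros_like(m);k[max(y0,0):y1,max(x0,0):x1]=1;m*=k
    n,l,s,c=cv2.connectedComponentsWithStats(m)
    if n<2: return None
    i=1+np.argmax(s[1:,4]); cs,_=cv2.findContours((l==i).astype(np.uint8),cv2.RETR_EXTERNAL,cv2.CHAIN_APPROX_NONE)
    pts=np.array([onz(im,p[0],z)[:2] for p in cs[0]])
    (c,wh,a)=cv2.minAreaRect((pts*1000).astype(np.float32))
    if wh[0]<wh[1]: a+=90
    return np.array(c)/1000,np.round(wh,1),(a+90)%180-90
E
python3 - <<'E'
from h import *
s=r.sense();print(rot(s["eef_rot"]).round(3).tolist())
top=r.get_image("top");
for c,b in(("green",(222,280,252,312)),("yellow",(275,278,300,305)),("red",(318,276,342,305))):
    print(c,tag(top,c,b,.052))
for c,b in(("green",(388,260,425,302)),("red",(355,285,392,330))): print(c,"nest",tag(top,c,b,.014))
print("cross",onz(top,(255.7,240.4),.004), "tongue base mid",onz(top,(170+258/2.66,140+160/2.66),.004))
side=r.get_image("side");save(side,"s1")
print("cross side",onz(side,(205+273/2.6,170+410/2.6),.004))
# lens from side: white ring ctr and top
p,d=ray(side,(205+122/2.6,170+238/2.6)); q,e=ray(top,(170+246/2.66,140+113/2.66))
A=np.c_[d,-e];t=np.linalg.lstsq(A,q-p,rcond=None)[0];print("ring",p+d*t[0],q+e*t[1])
im=r.get_image("wrist");print(im["position"],rot(im["rotation"]).round(3).tolist(),im["mtx"])
E
```

```text
[[0.93, 0.368, 0.0], [0.368, -0.93, -0.0], [0.0, 0.0, -1.0]]
green (array([0.47346146, 0.07359866]), array([17.5, 27.6]), -20.15381622314453)
yellow (array([ 0.48838004, -0.05294214]), array([19. , 29.2]), -10.069313049316406)
red (array([ 0.4945452 , -0.16534499]), array([27.9, 20.4]), 0.7092989087104797)
green nest (array([ 0.534349  , -0.39080298]), array([ 0. , 20.9]), -0.20737457275390625)
red nest (array([ 0.44776273, -0.2796431 ]), array([54.6, 69. ]), -12.207618713378906)
cross [0.61989532 0.03184752 0.004     ] tongue base mid [0.72836483 0.00473886 0.004     ]
cross side [0.61577386 0.03182689 0.004     ]
ring [7.37460701e-01 5.59986539e-04 1.88498951e-01] [7.37506528e-01 5.57710219e-04 1.88508326e-01]
[ 0.27866553 -0.50687962  0.37350729] [[0.368, -0.892, -0.264], [-0.93, -0.352, -0.105], [0.0, 0.284, -0.959]] [[386.19660841   0.         319.8014671 ]
 [  0.         386.19660841 239.51654412]
 [  0.           0.           1.        ]]
```

```bash
python3 -m pendant '[[3.3,-2,0,5],[6.6,-4,0,10],[9.9,-6,0,15],[13.2,-8,0,20],[16.5,-10,0,25]]' 0 40
```

```text
time: 1.67
position: [0.3289, -0.3796, 0.2314]
eef_rot: [3.14, -0.101, 0.001]
ft_force: [0.6, 0.2, -0.4]
gripper_width: 1.0
finger_force: 0.0
```

```bash
python3 -m pendant '[[2.1,-3.2,0,0],[4.3,-6.4,0,0],[6.5,-9.6,0,0],[8.6,-12.8,0,0],[10.8,-16,0,0]]' && python3 -m pendant '[[2.1,-3.2,0,0],[4.3,-6.4,0,0],[4.3,-6.4,0,0],[4.3,-6.4,0,0]]'
cat >> h.py <<'E'
def yawx():
    M=rot(r.sense()["eef_rot"]); return np.degrees(np.arctan2(M[1,0],M[0,0]))
def to(x,y,z=None,ang=None):
    "shift in tool axes (cm) & yaw deg to reach world TCP target"
    s=r.sense();M=rot(s["eef_rot"]);p=np.array(s["position"]);t=np.array([x,y,p[2] if z is None else z])
    print("move",((M.T@(t-p))*100).round(2),"yaw",None if ang is None else round(-(ang-yawx()),1))
E
python3 - <<'E'
from h import *
w=r.get_image("wrist");save(w,"w1");print(r.sense()["position"],yawx())
for c,z,P in(("red",.052,(.4945,-.1653)),("yellow",.052,(.488,-.053)),("red",.014,(.448,-.278)),("green",.052,(.473,.0736))):
    u=proj(w,(*P,z));print(c,u); print(tag(w,c,(u[0]-90,u[1]-90,u[0]+90,u[1]+90),z))
E
```

```text
time: 2.08
position: [0.4463, -0.2261, 0.2316]
eef_rot: [3.14, -0.094, 0.001]
ft_force: [0.7, -0.6, -1.0]
gripper_width: 1.002
finger_force: 0.0
time: 2.42
position: [0.4932, -0.1648, 0.2312]
eef_rot: [3.14, -0.087, 0.0]
ft_force: [-0.8, 0.0, -0.5]
gripper_width: 0.995
finger_force: 0.0
[ 0.49240628 -0.16594471  0.23123541] -3.30657111163647
red [321.69063184 211.80408912]
(array([ 0.49338318, -0.1663367 ]), array([19.7, 29.9]), -11.399024963378906)
yellow [191.60153532 226.34623416]
(array([ 0.48676529, -0.05371679]), array([19.9, 30. ]), -9.029129028320312)
red [439.63131532 243.74555823]
(array([ 0.44589655, -0.28029492]), array([55.6, 70.9]), -12.697853088378906)
green [ 50.5154076  250.73952867]
(array([0.47215051, 0.07264334]), array([19.3, 29.6]), -19.92755126953125)
```

View pics/w1.png

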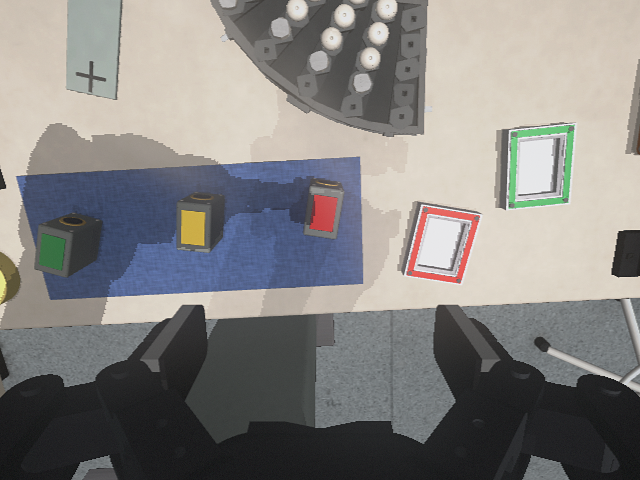

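Run:
```python
from h import *
to(.4934,-.1663,.020,-11.4)
w=r.get_image("wrist")
print(tag(w,"green",(490,110,590,220),.014)); print("cross",onz(w,(91,76),.004))
```

```text
move [1.100e-01 2.000e-02 2.112e+01] yaw 8.1
(array([ 0.51644067, -0.36793042]), array([70.4, 55.4]), 2.689866542816162)
cross [0.61771131 0.03092609 0.004     ]
```

```bash
python3 -m pendant '[[0.1,0,3.6,4],[0.1,0,7.2,8.1],[0.1,0,10.8,8.1],[0.1,0,14,8.1],[0.1,0,17,8.1]]' && python3 -m pendant '[[0,0,2,0],[0,0,4,0],[0,0,4.1,0],[0,0,4.1,0]]'&& python3 -m pendant '[[0,0,0,0],[0,0,0,0],[0,0,0,0],[0,0,0,0],[0,0,0,0]]' 1 50 && python3 -m pendant '[[0,0,0,0],[0,0,0,0],[0,0,0,0],[0,0,0,0],[0,0,0,0]]'; python3 -c "
from h import *
print(yawx());to(.4459,-.2803,.09,-12.7)"
```

```text
time: 2.93
position: [0.4917, -0.1679, 0.0596]
eef_rot: [3.125, -0.32, -0.001]
ft_force: [-0.0, -0.3, 0.5]
gripper_width: 0.997
finger_force: 0.0
time: 3.27
position: [0.4914, -0.1672, 0.0196]
eef_rot: [-3.125, 0.319, 0.005]
ft_force: [-0.5, 0.5, 0.5]
gripper_width: 0.999
finger_force: 0.0
time: 3.68
position: [0.4943, -0.167, 0.0215]
eef_rot: [3.125, -0.315, 0.003]
ft_force: [0.8, 0.4, -0.3]
gripper_width: 0.345
finger_force: 49.5
time: 4.1
position: [0.4943, -0.1669, 0.0214]
eef_rot: [3.125, -0.315, 0.003]
ft_force: [-0.5, -0.2, 6.6]
gripper_width: 0.341
finger_force: 50.4
-11.501856417641827
move [-2.46 12.08 -6.85] yaw 1.2
```

```bash
python3 -m pendant '[[0,0,-2,0],[0,0,-4.5,0],[-0.5,2,-7,1.2],[-1.2,5.5,-7,1.2],[-1.9,9,-7,1.2]]' && python3 -m pendant '[[-0.6,3.1,0,0],[-0.6,3.1,0,0],[-0.6,3.1,0,0],[-0.6,3.1,0,0]]'
python3 - <<'E'
from h import *
w=r.get_image("wrist");save(w,"w2");s=r.sense();print(s["position"],yawx())
to(.4459,-.2803,.0245,-12.7)
E
```

```text
time: 4.52
position: [0.4579, -0.2518, 0.0923]
eef_rot: [3.121, -0.343, 0.006]
ft_force: [0.6, -1.2, -0.8]
gripper_width: 0.343
finger_force: 49.8
time: 4.85
position: [0.4437, -0.2791, 0.09]
eef_rot: [-3.121, 0.348, 0.001]
ft_force: [-0.2, 1.0, -1.1]
gripper_width: 0.345
finger_force: 50.0
[ 0.44389915 -0.27870096  0.08997045] -12.664659059642954
move [0.24 0.12 6.55] yaw 0.0
```

View pics/w2.png

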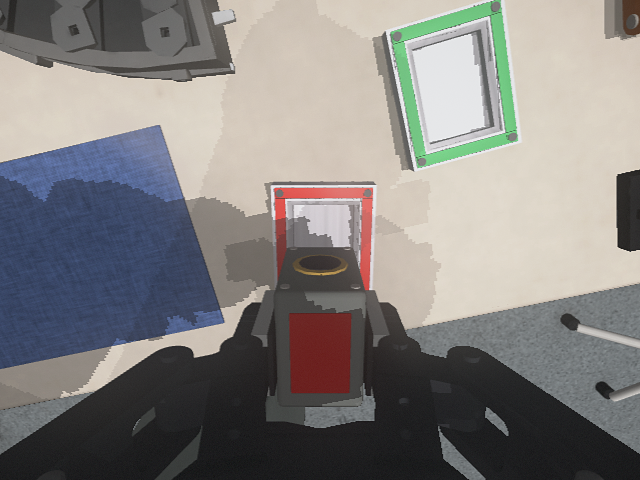

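Run:
```python
from h import *
w=r.get_image("wrist");s=r.sense();p=np.array(s["position"])
t=tag(w,"red",(270,300,370,410),p[2]+.0306);print("tag",t,"off",t[0]-p[:2])
hsv=cv2.cvtColor(w["pixels"].copy(),cv2.COLOR_RGB2HSV)
m=cv2.inRange(hsv,(0,80,50),(8,255,255))|cv2.inRange(hsv,(172,80,50),(180,255,255));m[245:]=0
ys,xs=np.nonzero(m);print(xs.min(),xs.max(),ys.min())
top=[np.nonzero(m[:,x])[0].min() for x in range(290,360,10)];print(top)
L=[np.nonzero(m[y])[0].min() for y in(190,240)];Rr=[np.nonzero(m[y])[0].max() for y in(190,240)];print(L,Rr)
e=onz(w,(324.5,np.median(top)),.014)[:2];a=np.radians(-12.7)
print("nest est",e-.0354*np.array([np.cos(a),np.sin(a)]))
for y,l,q in zip((190,240),L,Rr): print(onz(w,((l+q)/2,y),.014), onz(w,(l,y),.014)-onz(w,(q,y),.014))
```

```text
tag (array([ 0.44367035, -0.27743222]), array([19.9, 29.8]), -12.652412414550781) off [-0.00039463  0.00106114]
275 373 188
[np.int64(188), np.int64(188), np.int64(188), np.int64(188), np.int64(188), np.int64(188), np.int64(188)]
[np.int64(275), np.int64(277)] [np.int64(373), np.int64(371)]
nest est [ 0.44576081 -0.28057543]
[ 0.47924508 -0.28783476  0.014     ] [0.01221205 0.05425677 0.        ]
[ 0.45033487 -0.28141727  0.014     ] [0.01215807 0.05404799 0.        ]
```

```bash
python3 -m pendant '[[0.27,0.25,1.5,0],[0.27,0.25,3,0],[0.27,0.25,4.5,0],[0.27,0.25,5,0],[0.27,0.25,5.4,0]]' && python3 -m pendant '[[0,0,0.3,0],[0,0,0.6,0],[0,0,0.9,0],[0,0,1.15,0],[0,0,1.15,0]]'
```

```text
time: 5.37
position: [0.4457, -0.2812, 0.0354]
eef_rot: [-3.121, 0.345, 0.003]
ft_force: [-0.9, 0.7, -0.8]
gripper_width: 0.34
finger_force: 49.9
time: 5.78
position: [0.4461, -0.2828, 0.0247]
eef_rot: [3.122, -0.348, -0.0]
ft_force: [0.2, 1.5, -1.5]
gripper_width: 0.339
finger_force: 49.9
```

```bash
python3 -m pendant '[[0,0,0.1,0],[0,0,0.15,0],[0,0,0.15,0]]' && python3 -m pendant '[[0,0,0,0],[0,0,0,0],[0,0,0,0],[0,0,0,0]]' 0.3 && python3 -m pendant '[[0,0,-2,0],[0,0,-5,0],[0,0,-8,0],[0,0,-11,0],[0,0,-14,0]]' 0
python3 - <<'E'
from h import *
w=r.get_image("wrist");save(w,"w3")
u=proj(w,(.4458,-.2805,.055));print(tag(w,"red",(u[0]-30,u[1]-35,u[0]+30,u[1]+35),.055,smin=90,vmin=40))
t=r.get_image("top");print(tag(t,"red",(365,295,385,320),.055))
to(.4722,.0726,.2,-19.9)
E
```

```text
time: 6.03
position: [0.4462, -0.2829, 0.0244]
eef_rot: [3.122, -0.348, 0.001]
ft_force: [-1.9, 2.6, 6.2]
gripper_width: 0.343
finger_force: 51.0
time: 6.37
position: [0.4463, -0.283, 0.0233]
eef_rot: [3.122, -0.348, 0.0]
ft_force: [-0.8, 0.2, -0.8]
gripper_width: 0.699
finger_force: 0.0
time: 6.78
position: [0.4458, -0.2826, 0.1646]
eef_rot: [-3.122, 0.348, 0.0]
ft_force: [0.9, -0.4, 0.1]
gripper_width: 1.001
finger_force: 0.0
(array([ 0.44553189, -0.28171591]), array([19.5, 29.8]), -13.3221435546875)
(array([ 0.47700842, -0.26699002]), array([ 5. , 25.4]), -89.13539206981659)
move [ -5.59 -35.4   -3.34] yaw 7.2
```

View pics/w3.png

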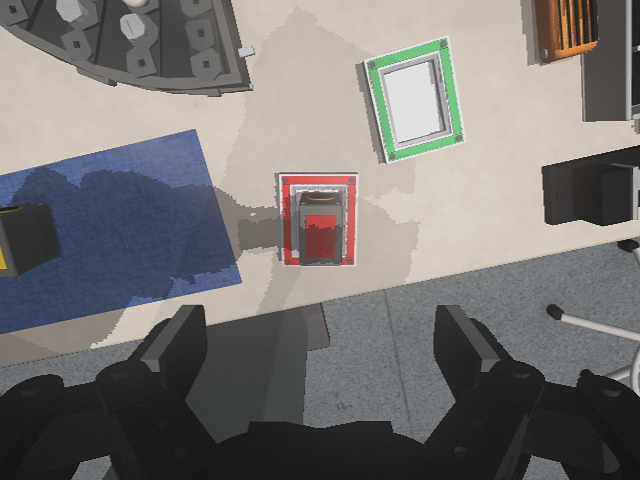

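```bash
python3 -m pendant '[[-0.5,-3.5,-1,1.5],[-1.1,-7.1,-2,3],[-1.7,-10.6,-3,4.5],[-2.2,-14.2,-3.3,6],[-2.8,-17.7,-3.3,7.2]]'
python3 - <<'E'
from h import *
to(.4722,.0726,.2,-19.9)
E
```

```text
time: 7.3
position: [0.4581, -0.1026, 0.1967]
eef_rot: [3.094, -0.546, 0.002]
ft_force: [1.4, -0.9, 0.4]
gripper_width: 0.999
finger_force: 0.0
move [ -4.67 -16.95  -0.34] yaw -0.1
```

```bash
python3 -m pendant '[[-0.9,-3.4,-0.3,0],[-1.9,-6.8,-0.3,0],[-2.8,-10.2,-0.3,0],[-3.7,-13.6,-0.3,0],[-4.7,-17,-0.3,0]]' && python3 -m pendant '[[0,0,0,0],[0,0,0,0]]'
python3 - <<'E'
from h import *
w=r.get_image("wrist")
u=proj(w,(.4722,.0726,.052));t=tag(w,"green",(u[0]-60,u[1]-60,u[0]+60,u[1]+60),.052);print(t)
to(*t[0],.020,t[2])
u=proj(w,(.4868,-.0537,.052));print(tag(w,"yellow",(u[0]-60,u[1]-60,u[0]+60,u[1]+60),.052))
E
```

```text
time: 7.72
position: [0.4415, -0.0593, 0.1989]
eef_rot: [-3.074, 0.462, -0.006]
ft_force: [-0.6, 0.4, 0.2]
gripper_width: 1.0
finger_force: 0.0
time: 7.88
position: [0.4417, -0.0597, 0.1992]
eef_rot: [-3.074, 0.463, -0.006]
ft_force: [1.0, -1.0, -0.3]
gripper_width: 0.999
finger_force: 0.0
(array([0.4720751 , 0.07271252]), array([19.5, 29.6]), -20.367576599121094)
move [ -1.01 -12.94  18.36] yaw 3.2
(array([ 0.48674585, -0.0536335 ]), array([20. , 29.9]), -9.576904296875)
```

```bash
python3 -m pendant '[[0,-2,0,0],[0,-2,0,0]]';python3 - <<'E'
from h import *
print(r.sense()["q"].round(3));to(.4721,.0727,.2,-20.4)
E
```

```text
time: 8.1
position: [0.4452, -0.05, 0.2001]
eef_rot: [-3.067, 0.437, -0.009]
ft_force: [0.2, -0.4, 0.5]
gripper_width: 0.998
finger_force: 0.0
[-0.284  0.132 -0.327  1.112  0.044  3.141]
move [ -0.84 -12.52   0.55] yaw 4.2
```

```bash
python3 -m pendant '[[0,0,0,-7],[0,0,0,-14],[0,0,0,-21],[0,0,0,-28],[0,0,0,-35]]' && python3 -m pendant '[[0,0,0,-7],[0,0,0,-14],[0,0,0,-21],[0,0,0,-28],[0,0,0,-35]]'&& python3 -m pendant '[[0,0,0,-7],[0,0,0,-14],[0,0,0,-21],[0,0,0,-28],[0,0,0,-35]]'&& python3 -m pendant '[[0,0,0,-7],[0,0,0,-14],[0,0,0,-21],[0,0,0,-28],[0,0,0,-35]]'&& python3 -m pendant '[[0,0,0,-7],[0,0,0,-14],[0,0,0,-21],[0,0,0,-28],[0,0,0,-35]]';python3 - <<'E'
from h import *
print(r.sense()["q"].round(3));to(.4721,.0727,.2,159.6)
E
```

```text
time: 8.52
position: [0.4449, -0.0503, 0.2]
eef_rot: [-3.06, -0.515, -0.028]
ft_force: [0.3, 0.2, 0.4]
gripper_width: 1.0
finger_force: 0.0
time: 8.93
position: [0.4449, -0.0503, 0.2]
eef_rot: [-2.77, -1.415, -0.045]
ft_force: [-1.1, 0.2, -0.2]
gripper_width: 0.996
finger_force: 0.0
time: 9.35
position: [0.4449, -0.0503, 0.2]
eef_rot: [-2.223, -2.189, -0.057]
ft_force: [0.0, -0.1, 0.2]
gripper_width: 0.999
finger_force: 0.0
time: 9.77
position: [0.4449, -0.0503, 0.2]
eef_rot: [-1.468, -2.766, -0.065]
ft_force: [-0.0, -0.1, 0.9]
gripper_width: 0.999
finger_force: 0.0
time: 10.18
position: [0.4449, -0.0504, 0.2]
eef_rot: [0.569, 3.085, 0.066]
ft_force: [0.1, 0.6, -0.0]
gripper_width: 1.002
finger_force: 0.0
[-0.284  0.132 -0.327  1.112  0.042  0.08 ]
move [ 1.85 12.45  0.53] yaw -0.5
```

```bash
python3 -m pendant '[[0.4,2.5,0.1,0],[0.8,5.2,0.2,0],[1.2,8,0.3,0],[1.6,10.6,0.4,0],[1.9,12.5,0.5,-0.5]]' && python3 -m pendant '[[0,0,0,0],[0,0,0,0]]'
python3 - <<'E'
from h import *
s=r.sense();M=rot(s["eef_rot"]);print(M.round(4).tolist(),s["q"].round(3),s["position"])
w=r.get_image("wrist");u=proj(w,(.4722,.0726,.052));t=tag(w,"green",(u[0]-60,u[1]-60,u[0]+60,u[1]+60),.052);print(t,yawx())
to(*t[0],.020,t[2]+180)
E
```

```text
time: 10.6
position: [0.4728, 0.0751, 0.2005]
eef_rot: [0.563, 3.086, 0.067]
ft_force: [0.9, -0.6, 1.1]
gripper_width: 0.998
finger_force: 0.0
time: 10.77
position: [0.4724, 0.0739, 0.2003]
eef_rot: [0.561, 3.087, 0.066]
ft_force: [-0.5, -1.2, -0.2]
gripper_width: 0.997
finger_force: 0.0
[[-0.936, 0.3519, 0.011], [0.352, 0.9351, 0.0406], [0.004, 0.0419, -0.9991]] [-0.004  0.182 -0.266  1.112  0.041  0.356] [0.47242434 0.07386119 0.20025647]
(array([0.47211188, 0.0723978 ]), array([19.3, 28.9]), -20.601272583007812) 159.3051256608938
move [-0.09 -0.83 18.  ] yaw -0.1
```

```bash
python3 -m pendant '[[0,-0.4,3.6,0],[0,-0.8,7.2,0],[-0.1,-0.8,10.8,0],[-0.1,-0.8,14,0],[-0.1,-0.8,16,0]]' && python3 -m pendant '[[0,0,1.3,0],[0,0,2,0],[0,0,2,0],[0,0,2,0]]'&& python3 -m pendant '[[0,0,0,0],[0,0,0,0],[0,0,0,0],[0,0,0,0],[0,0,0,0]]' 1 50 && python3 -m pendant '[[0,0,0,0],[0,0,0,0],[0,0,0,0]]'&& python3 -m pendant '[[0,0,-1,0],[0,0,-3.5,0],[0,0,-7,0],[0,0,-10,0],[0,0,-12,0]]'; python3 -c "
from h import *
M=rot(r.sense()['eef_rot']);print(M[:,2],yawx());to(.5164,-.3679,.14,182.7)"
```

```text
time: 11.23
position: [0.4699, 0.0706, 0.0372]
eef_rot: [-0.569, -3.089, -0.065]
ft_force: [-0.9, -0.5, -0.6]
gripper_width: 1.003
finger_force: 0.0
time: 11.57
position: [0.4726, 0.0721, 0.0205]
eef_rot: [0.566, 3.086, 0.066]
ft_force: [0.0, -0.0, -0.4]
gripper_width: 1.001
finger_force: 0.0
time: 11.98
position: [0.4728, 0.0723, 0.0211]
eef_rot: [0.564, 3.085, 0.065]
ft_force: [-0.8, 0.1, 6.7]
gripper_width: 0.345
finger_force: 48.3
time: 12.23
position: [0.4728, 0.0724, 0.0211]
eef_rot: [0.564, 3.085, 0.065]
ft_force: [-1.5, -2.0, 7.6]
gripper_width: 0.344
finger_force: 49.3
time: 12.65
position: [0.4719, 0.0678, 0.143]
eef_rot: [0.564, 3.083, 0.067]
ft_force: [0.0, 0.2, -2.1]
gripper_width: 0.343
finger_force: 49.9
[ 0.01403028  0.04089085 -0.99906511] 159.27220879361712
move [-19.59 -39.15  -1.42] yaw -23.4
```

```bash
python3 -m pendant '[[-1.5,-3,-0.1,0],[-3.3,-6.5,-0.2,0],[-5.1,-10.1,-0.3,0],[-6.9,-13.7,-0.5,0],[-8.7,-17.3,-0.6,0]]' && python3 -m pendant '[[-1.8,-3.6,-0.1,-4],[-3.6,-7.2,-0.2,-8],[-5.4,-10.8,-0.4,-12],[-7.2,-14.4,-0.5,-16],[-8.5,-17,-0.6,-20]]'; python3 -c "
from h import *
M=rot(r.sense()['eef_rot']);print(M[:,2],yawx());to(.5164,-.3679,.12,182.7)"
```

```text
time: 13.07
position: [0.4908, -0.1265, 0.1386]
eef_rot: [0.564, 3.086, 0.066]
ft_force: [0.3, 0.8, -0.4]
gripper_width: 0.344
finger_force: 49.9
time: 13.48
position: [0.5101, -0.3175, 0.1366]
eef_rot: [0.018, 3.13, 0.062]
ft_force: [0.8, 0.7, -1.8]
gripper_width: 0.342
finger_force: 49.8
[ 0.01130528  0.03977049 -0.99914488] 179.33607178140332
move [-0.67 -5.09  1.46] yaw -3.4
```

```bash
python3 -m pendant '[[-0.2,-1.5,0.4,-1],[-0.4,-3,0.9,-2],[-0.6,-4.5,1.3,-3],[-0.7,-5.1,1.5,-3.4],[-0.7,-5.1,1.5,-3.4]]' && python3 -m pendant '[[0,0,0,0],[0,0,0,0]]'
python3 - <<'E'
from h import *
w=r.get_image("wrist");save(w,"w4");s=r.sense();p=np.array(s["position"]);print(p,yawx())
M=rot(s["eef_rot"]);print(tag(w,"green",(270,300,370,410),p[2]+.0306))
print(proj(w,(.5164,-.3679,.014)))
E
```

```text
time: 13.9
position: [0.5164, -0.3653, 0.1188]
eef_rot: [-0.07, 3.129, 0.065]
ft_force: [0.7, 0.0, -1.0]
gripper_width: 0.341
finger_force: 49.7
time: 14.07
position: [0.5168, -0.3634, 0.12]
eef_rot: [-0.073, 3.128, 0.065]
ft_force: [-0.2, 0.2, -0.8]
gripper_width: 0.352
finger_force: 49.7
[ 0.51692818 -0.36341989  0.12019929] -177.30997048846615
(array([ 0.51612463, -0.36334683]), array([30.3, 19.7]), 2.474889039993286)
[304.90115065 235.13585551]
```

View pics/w4.png

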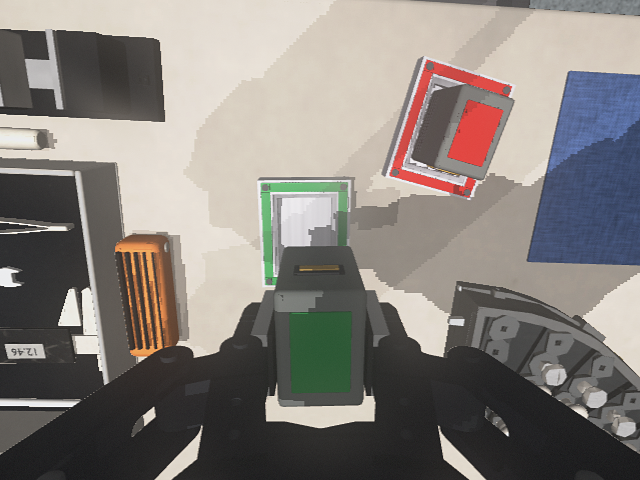

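Run:
```python
from h import *
w=r.get_image("wrist");s=r.sense();p=np.array(s["position"]);M=rot(s["eef_rot"])
t=tag(w,"green",(270,300,370,410),p[2]+.0306)
hsv=cv2.cvtColor(w["pixels"].copy(),cv2.COLOR_RGB2HSV);m=cv2.inRange(hsv,(40,80,50),(85,255,255));m[245:]=0;m[:,:230]=0;m[:,380:]=0
e=[onz(w,(x,np.nonzero(m[:,x])[0].min()),.014)[:2] for x in range(275,345,5)]
e=np.array(e);k=np.polyfit(e[:,1],e[:,0],1);print("edge ang",-np.degrees(np.arctan(k[0])))
for y in(190,235):
    xs=np.nonzero(m[y])[0];print(onz(w,((xs.min()+xs.max())/2,y),.014)[:2],np.linalg.norm(onz(w,(xs.min(),y),.014)-onz(w,(xs.max(),y),.014)))
a=np.radians(2.7);c=e.mean(0);print("edge",c,"centre x approx",c[0]+.0353)
n=np.array([.5164,-.3679]);
b=t[0]+ (M[:2,2]*.05)  # module bottom centre under tag along tool z
print("tag",t,"bottom",b,"yaw",yawx())
```

```text
Traceback (most recent call last):
ValueError: zero-size array to reduction operation minimum which has no identity
```

Run:
```python
from h import *
w=r.get_image("wrist");s=r.sense();p=np.array(s["position"]);M=rot(s["eef_rot"])
t=tag(w,"green",(270,300,370,410),p[2]+.0306)
hsv=cv2.cvtColor(w["pixels"].copy(),cv2.COLOR_RGB2HSV);print(hsv[187,300],hsv[187,340],hsv[220,266])
m=cv2.inRange(hsv,(40,60,40),(90,255,255));m[245:]=0;m[:,:230]=0;m[:,380:]=0
e=np.array([onz(w,(x,np.nonzero(m[:,x])[0].min()),.014)[:2] for x in range(275,345,5) if m[:,x].any()])
k=np.polyfit(e[:,1],e[:,0],1);print(len(e),"edge ang",-np.degrees(np.arctan(k[0])))
for y in(190,235):
    xs=np.nonzero(m[y])[0];print(xs.min(),xs.max(),onz(w,((xs.min()+xs.max())/2,y),.014)[:2],np.linalg.norm(onz(w,(xs.min(),y),.014)-onz(w,(xs.max(),y),.014)))
c=e.mean(0);print("edge",c,"centre x approx",c[0]+.0353)
b=t[0]+ (M[:2,2]*.05)
print("tag",t,"bottom",b,"yaw",yawx(),p)
```

```text
[ 65 104 184] [ 51  29 141] [ 64 103 184]
14 edge ang 2.341145686170612
261 347 [ 0.48638461 -0.36969275] 0.055388045273615884
263 340 [ 0.51668626 -0.3703007 ] 0.05134907009247369
edge [ 0.48113419 -0.3676068 ] centre x approx 0.5164341871669662
tag (array([ 0.51635498, -0.36341986]), array([30.4, 19.6]), 2.657179117202759) bottom [ 0.51692245 -0.36137647] yaw -177.3057601534321 [ 0.51700872 -0.3636568   0.12034105]
```

```bash
python3 -c "
from h import *
to(.5166,-.3694,.0400,182.6)
to(.5166,-.3694,.0245,182.6)"
```

```text
move [ 0.17 -0.89  8.  ] yaw -359.9
move [ 0.19 -0.96  9.55] yaw -359.9
```

```bash
python3 -m pendant '[[0,-0.3,2,0],[0,-0.6,4,0],[0,-0.9,6,0],[0,-0.9,7.5,0],[0,-0.9,8,0]]' && python3 -m pendant '[[0,0,0.3,0],[0,0,0.6,0],[0,0,0.9,0],[0,-0.07,1.2,0],[0,-0.07,1.4,0]]'; python3 -c "
from h import *
to(.5166,-.3694,.0240,182.6)"
```

```text
time: 14.63
position: [0.5168, -0.3684, 0.0371]
eef_rot: [-0.073, 3.131, 0.068]
ft_force: [-0.2, 0.2, -1.1]
gripper_width: 0.343
finger_force: 49.8
time: 15.05
position: [0.5188, -0.3708, 0.0261]
eef_rot: [-0.073, 3.127, 0.062]
ft_force: [-0.4, -0.1, -1.0]
gripper_width: 0.345
finger_force: 49.8
move [0.22 0.14 0.21] yaw -360.0
```

```bash
python3 -m pendant '[[0.1,0.05,0.1,0],[0.1,0.05,0.2,0],[0.1,0.05,0.2,0],[0.1,0.05,0.2,0]]'; python3 -m pendant '[[0,0,0.05,0],[0,0,0.1,0],[0,0,0.1,0]]'
```

```text
time: 15.38
position: [0.5176, -0.37, 0.0244]
eef_rot: [-0.073, 3.127, 0.063]
ft_force: [-1.2, 0.3, 4.3]
gripper_width: 0.342
finger_force: 50.5
time: 15.63
position: [0.5177, -0.37, 0.0243]
eef_rot: [-0.073, 3.127, 0.062]
ft_force: [-2.4, 2.7, 9.7]
gripper_width: 0.345
finger_force: 51.5
```

Contact at the floor height; release and rise.

```bash
python3 -m pendant '[[0,0,-0.1,0],[0,0,-0.1,0],[0,0,-0.1,0],[0,0,-0.1,0]]' 0.4 && python3 -m pendant '[[0,0,-2,0],[0,0,-5,0],[0,0,-8,0],[0,0,-11,0],[0,0,-14,0]]' -
python3 - <<'E'
from h import *
w=r.get_image("wrist");save(w,"w5")
u=proj(w,(.5164,-.368,.055));print(tag(w,"green",(u[0]-35,u[1]-30,u[0]+35,u[1]+30),.055,smin=120,vmin=40))
u=proj(w,(.4458,-.2805,.055));print(tag(w,"red",(u[0]-30,u[1]-35,u[0]+30,u[1]+35),.055))
to(.4867,-.0537,.16,170.4)
E
```

```text
time: 15.97
position: [0.5173, -0.3698, 0.0232]
eef_rot: [-0.073, 3.128, 0.064]
ft_force: [-0.1, 0.3, -0.1]
gripper_width: 0.601
finger_force: 0.0
time: 16.38
position: [0.5155, -0.3753, 0.1643]
eef_rot: [-0.073, 3.129, 0.065]
ft_force: [-0.1, -1.1, 0.6]
gripper_width: 0.597
finger_force: 0.0
(array([ 0.52768469, -0.38886063]), array([5.8, 0. ]), 1.3825037479400635)
(array([ 0.44572256, -0.28161435]), array([20.2, 29.9]), -12.681037902832031)
move [ 1.65 32.46  2.21] yaw -347.8
```

View pics/w5.png

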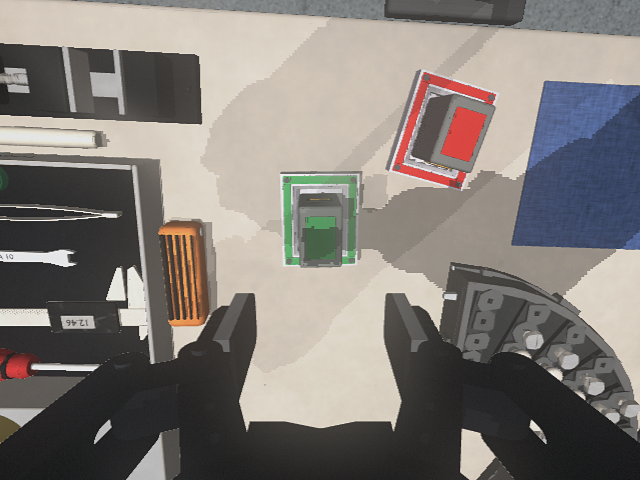

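```bash
python3 -m pendant '[[0.2,3.2,0.2,0],[0.4,6.8,0.2,0],[0.5,10.4,0.4,0],[0.7,14,0.5,0],[0.9,17.6,0.5,0]]' 0 && python3 -m pendant '[[0.1,3.6,0.2,4],[0.3,7.2,0.4,8],[0.4,10.8,0.7,12.2],[0.7,14,1,12.2],[0.7,14.8,1.2,12.2]]'&& python3 -m pendant '[[0,0,0,0],[0,0,0,0]]'
python3 - <<'E'
from h import *
w=r.get_image("wrist");u=proj(w,(.4867,-.0537,.052));t=tag(w,"yellow",(u[0]-60,u[1]-60,u[0]+60,u[1]+60),.052);print(t,yawx(),r.sense()["position"])
to(*t[0],.020,t[2]+180)
E
```

```text
time: 16.85
position: [0.498, -0.1985, 0.1648]
eef_rot: [-0.072, 3.128, 0.064]
ft_force: [1.0, 0.1, -0.0]
gripper_width: 0.998
finger_force: 0.0
time: 17.27
position: [0.4831, -0.048, 0.1588]
eef_rot: [0.254, 3.125, 0.069]
ft_force: [-0.7, 0.3, -0.7]
gripper_width: 1.001
finger_force: 0.0
time: 17.43
position: [0.485, -0.0524, 0.1592]
eef_rot: [0.259, 3.123, 0.064]
ft_force: [0.1, -0.3, 0.4]
gripper_width: 0.997
finger_force: 0.0
(array([ 0.48678842, -0.05379762]), array([20. , 29.7]), -7.9810943603515625) 170.4315994032693 [ 0.48533809 -0.05309353  0.15929083]
move [-0.09 -0.62 13.92] yaw -1.6
```

```bash
python3 -m pendant '[[0,-0.3,3.4,-0.6],[-0.1,-0.6,6.8,-0.6],[-0.1,-0.6,9.8,-0.6],[-0.1,-0.6,11.8,-0.6],[-0.1,-0.6,12.8,-0.6]]' && python3 -m pendant '[[0,0,0.6,0],[0,0,1.1,0],[0,0,1.1,0],[0,0,1.1,0]]'&& python3 -m pendant '[[0,0,0,0],[0,0,0,0],[0,0,0,0],[0,0,0,0],[0,0,0,0]]' 1 50 && python3 -m pendant '[[0,0,0,0],[0,0,0,0],[0,0,0,0]]'&& python3 -m pendant '[[0,0,-1,0],[0,0,-3.5,0],[0,0,-7,0],[0,0,-10,0],[0,0,-13,0]]'
python3 - <<'E'
from h import *
print(yawx())
for c in("top","side"):
    im=r.get_image(c);save(im,c+"9")
    for m in r.masks_of(c,"lens")[:1]:
        ys,xs=np.nonzero(m["mask"]);print(c,m["p"],m["bbox"],xs.mean(),ys.mean())
import cv2
a=cv2.imread("pics/top9.png")[150:250,235:305];b=cv2.imread("pics/side9.png")[225:345,215:325]
a=cv2.resize(a,None,fx=5,fy=5,interpolation=3);b=cv2.resize(b,None,fx=4,fy=4,interpolation=3)
o=np.zeros((500,350+440,3),np.uint8);o[:,:350]=a;o[:480,350:]=b;cv2.imwrite("pics/cam9.png",o)
E
```

```text
time: 17.9
position: [0.4846, -0.0544, 0.0282]
eef_rot: [0.249, 3.127, 0.066]
ft_force: [-0.4, -1.4, -0.3]
gripper_width: 1.0
finger_force: 0.0
time: 18.23
position: [0.4872, -0.0533, 0.0207]
eef_rot: [0.245, 3.122, 0.065]
ft_force: [0.5, -0.2, -0.4]
gripper_width: 1.0
finger_force: 0.0
time: 18.65
position: [0.4869, -0.0531, 0.021]
eef_rot: [0.244, 3.123, 0.063]
ft_force: [-1.1, -0.0, 4.1]
gripper_width: 0.342
finger_force: 48.6
time: 18.9
position: [0.4868, -0.0531, 0.021]
eef_rot: [0.244, 3.123, 0.063]
ft_force: [-1.1, -1.3, 5.8]
gripper_width: 0.346
finger_force: 49.3
time: 19.32
position: [0.4844, -0.0577, 0.1513]
eef_rot: [0.244, 3.124, 0.066]
ft_force: [0.0, 0.1, -1.7]
gripper_width: 0.342
finger_force: 49.7
171.0638695797991
top 0.79 [252.0, 154.6, 277.3, 188.8] 264.241214057508 172.32268370607028
side 0.82 [219.0, 245.9, 260.2, 275.0] 239.95686719636777 260.11918274687855
```

View pics/cam9.png

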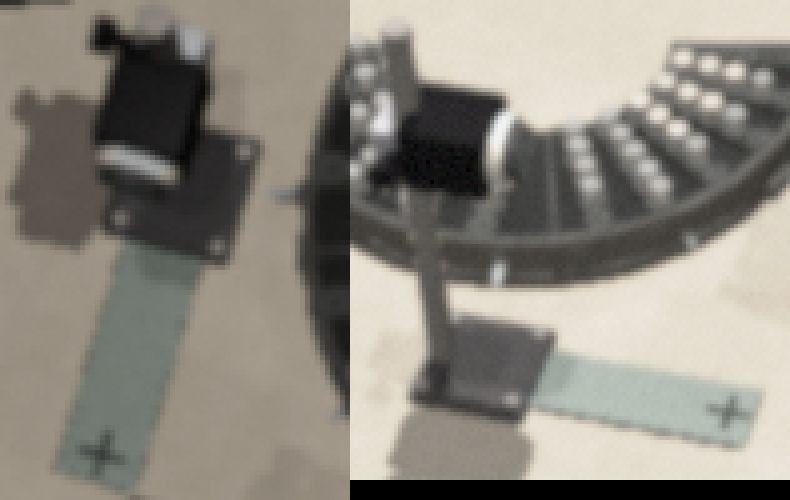

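Run:
```python
from h import *
t=r.get_image("top");s=r.get_image("side");W=lambda x,y:(235+x/5,150+y/5);S=lambda x,y:(215+(x-350)/4,225+y/4)
f=lambda im,p,z:onz(im,p,z)[:2]
b=f(t,W(96,479),.004);a=f(t,W(162,254),.004);print("top dir",np.degrees(np.arctan2(*(a-b)[::-1])),np.linalg.norm(a-b))
b=f(s,S(748,415),.004);a=f(s,S(543,380),.004);print("side dir",np.degrees(np.arctan2(*(a-b)[::-1])),np.linalg.norm(a-b))
print("cross",f(t,W(102,454),.004),f(s,S(728,410),.004))
c=(f(t,W(102,454),.004)+f(s,S(728,410),.004)+np.array([.6177,.0309]))/3
for A in(-14,-16,-18):
    d=np.array([np.cos(np.radians(A)),np.sin(np.radians(A))]);L=c+.11*d
    for n,im,p in(("side",s,S(505,150)),("top",t,W(138,167))):
        o,e=ray(im,p);k=np.dot(L-o[:2],e[:2])/np.dot(e[:2],e[:2]);print(A,L,n,(o+k*e).round(4))
# tongue edges from first wrist picture not stored with pose; tongue grey mask PCA in top
hsv=cv2.cvtColor(t["pixels"].copy(),cv2.COLOR_RGB2HSV);m=cv2.inRange(hsv,(70,15,60),(100,90,180));m[:, :240]=0;m[:,285:]=0;m[:198]=0;m[252:]=0
ys,xs=np.nonzero(m);P=np.array([f(t,q,.004) for q in zip(xs,ys)]);P-=P.mean(0);v=np.linalg.svd(P,full_matrices=False)[2][0];print(len(xs),"pca",np.degrees(np.arctan(v[1]/v[0])))
```

```text
top dir -14.709027140394259 0.1252549394704451
side dir -13.664139652623946 0.1234781294062377
cross [0.61881825 0.03261108] [0.61692944 0.03122545]
-14 [0.72454843 0.00496743] side [0.733  0.0062 0.1909]
-14 [0.72454843 0.00496743] top [ 0.7282 -0.003   0.2228]
-16 [0.72355468 0.00125873] side [0.7335 0.0027 0.1876]
-16 [0.72355468 0.00125873] top [ 0.726  -0.004   0.2335]
-18 [ 0.72243211 -0.00241303] side [ 0.734  -0.0008  0.1843]
-18 [ 0.72243211 -0.00241303] top [ 0.7236 -0.0051  0.2446]
4 pca -49.77991609821008
```

```bash
python3 -c "
from h import *
to(.6178,.0316,.183,165.8)"
```

```text
move [-11.86  11.02  -2.94] yaw 5.3
```

```bash
python3 -m pendant '[[-1.5,1.5,-0.7,0],[-4,4,-1.5,0],[-6.5,6.3,-2.3,0],[-8.8,8.5,-2.9,0],[-10.5,10,-2.9,0]]' && python3 -m pendant '[[-0.7,0.6,0,2],[-1.2,1,0,4],[-1.3,1,0,5.3],[-1.3,1,0,5.3],[-1.3,1,0,5.3]]'
python3 - <<'E'
from h import *
to(.6178,.0316,.183,165.8)
t=r.get_image("top");s=r.get_image("side");w=r.get_image("wrist");save(s,"s10")
p=np.array(r.sense()["position"]);M=rot(r.sense()["eef_rot"]);print(p,M[:,2],tag(w,"yellow",(270,300,370,410),p[2]+.0312))
for z in(.18,.19,.2):
    print(z,[proj(s,(.618+.11*.969+a,.0316-.11*.245+b,z+c)).round(1).tolist() for a,b,c in((.0,.0,.0),(0,0.022,.022),(0,.022,-.022))],"modtop",proj(s,(*p[:2],p[2]+.031)).round(1))
a=s["pixels"][215:345,215:345,::-1];cv2.imwrite("pics/s10c.png",cv2.resize(a,(585,585),interpolation=3))
E
```

```text
time: 20.03
position: [0.6054, 0.0251, 0.1829]
eef_rot: [0.242, 3.124, 0.066]
ft_force: [-0.5, -0.7, -0.7]
gripper_width: 0.344
finger_force: 49.6
time: 20.45
position: [0.6171, 0.031, 0.1828]
eef_rot: [0.388, 3.114, 0.065]
ft_force: [0.1, 1.2, -1.5]
gripper_width: 0.346
finger_force: 49.6
move [-0.05  0.08 -0.01] yaw -0.0
[0.61756821 0.03078701 0.18391176] [ 0.01017353  0.04096575 -0.99910876] (array([0.61729559, 0.03069969]), array([20. , 30.1]), -14.378669738769531)
0.18 [[258.1, 265.6], [256.7, 265.4], [258.2, 280.1]] modtop [307.6 261.5]
0.19 [[257.8, 262.3], [256.3, 261.9], [257.9, 276.8]] modtop [307.6 261.5]
0.2 [[257.4, 258.9], [256.0, 258.4], [257.5, 273.5]] modtop [307.6 261.5]
```

View pics/s10c.png

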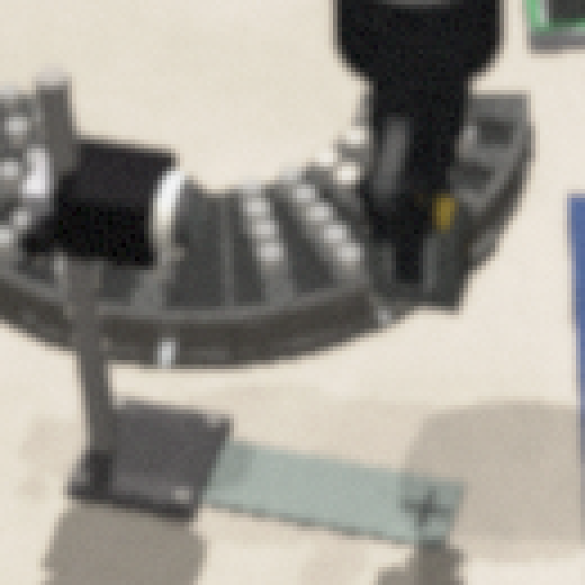

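```bash
python3 -m pendant '[[0,0,0,0],[0,0,0,0],[0,0,0,0],[0,0,0,0],[0,0,0,0]]'; python3 -c "
from h import *
print(r.hand_in())"
```

```text
time: 21.02
position: [0.6183, 0.0311, 0.1843]
eef_rot: [0.389, 3.111, 0.066]
ft_force: [0.5, -0.7, -0.7]
gripper_width: 0.345
finger_force: 49.6
the job is handed in; nothing more can be done
None
```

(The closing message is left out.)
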